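# Rack the turned rods by thickness

### The job

Move the four turned wooden rods from their black cradles to the four grey cradles of the finishing rack, one in each, in order of thickness: the thickest next to the red end block, the thinnest at the other end. Lay each rod centred lengthways and fully down in its V, and do not let any rod fall onto the bench.

Things in the scene. Friction and masses are not known exactly. Their poses are not given: they have to be found in the camera images.
- rod_48: Turned wooden rod, the thickest, golden-brown wood: 48 mm diameter, 120 mm long, thin dark rings near the ends. Origin at its centre; own y axis = long axis (any roll about it). Starts level in one of four fixed black V-cradles (shaped like the grey ones) on the bench to the robot's left, centre 64 mm up. Grip its middle from above: 66 mm free between V supports, down to 8 mm above the bench.
- rod_40: Turned wooden rod, second thickest, pale cream wood: 40 mm diameter, 120 mm long, thin dark rings near the ends. Origin at its centre; own y axis = long axis (any roll about it). Starts level in one of four fixed black V-cradles (shaped like the grey ones) on the bench to the robot's left, centre 58 mm up. Grip its middle from above: 66 mm free between V supports, down to 8 mm above the bench.
- rod_32: Turned wooden rod, third thickest, very dark brown wood: 32 mm diameter, 120 mm long, thin dark rings near the ends. Origin at its centre; own y axis = long axis (any roll about it). Starts level in one of four fixed black V-cradles (shaped like the grey ones) on the bench to the robot's left, centre 53 mm up. Grip its middle from above: 66 mm free between V supports, down to 8 mm above the bench.
- rod_24: Turned wooden rod, the thinnest, reddish wood: 24 mm diameter, 120 mm long, thin dark rings near the ends. Origin at its centre; own y axis = long axis (any roll about it). Starts level in one of four fixed black V-cradles (shaped like the grey ones) on the bench to the robot's left, centre 47 mm up. Grip its middle from above: 66 mm free between V supports, down to 8 mm above the bench.
- cradle_1: Fixed grey V-cradle, nearest the robot of four alike (76 mm pitch) on the rack board at right. Origin: centre of its underside, 12 mm above the bench; z up, y = rod direction, x along the row. Base 70x110x8 mm; two 90-degree Vs, 14 mm wide, at y -40 and +40: bottom 30, tips 56 mm above origin. Seated rod centre: 30 + 1.414 x radius above origin (64, 58, 53, 47 mm for 48, 40, 32, 24).
- cradle_2: Fixed grey V-cradle, second from the robot of four alike (76 mm pitch) on the rack board at right. Origin: centre of its underside, 12 mm above the bench; z up, y = rod direction, x along the row. Base 70x110x8 mm; two 90-degree Vs, 14 mm wide, at y -40 and +40: bottom 30, tips 56 mm above origin. Seated rod centre: 30 + 1.414 x radius above origin (64, 58, 53, 47 mm for 48, 40, 32, 24).
- cradle_3: Fixed grey V-cradle, third from the robot of four alike (76 mm pitch) on the rack board at right. Origin: centre of its underside, 12 mm above the bench; z up, y = rod direction, x along the row. Base 70x110x8 mm; two 90-degree Vs, 14 mm wide, at y -40 and +40: bottom 30, tips 56 mm above origin. Seated rod centre: 30 + 1.414 x radius above origin (64, 58, 53, 47 mm for 48, 40, 32, 24).
- cradle_4: Fixed grey V-cradle, farthest from the robot of four alike (76 mm pitch) on the rack board at right. Origin: centre of its underside, 12 mm above the bench; z up, y = rod direction, x along the row. Base 70x110x8 mm; two 90-degree Vs, 14 mm wide, at y -40 and +40: bottom 30, tips 56 mm above origin. Seated rod centre: 30 + 1.414 x radius above origin (64, 58, 53, 47 mm for 48, 40, 32, 24).
- red_block: Red-painted end block, 30 x 100 x 28 mm (x, y, z), fixed on the plywood rack board (420 x 130 x 12 mm) at the near or the far end of the row of grey cradles, changing from start to start; a bare plywood block is at the other end. It marks the thick end. Origin at the centre of its underside, on the board, 71 mm from the centre of the nearest cradle.
Mind the look-alikes: they are no part of the job. Of the things that look like the rod_32, the largest one is meant.

How it is judged (in metres and radians):
At the end, for the whole second after the job is handed in: Counted from the red block, the grey cradles hold the 48, 40, 32 and 24 mm rods: each rod's centre within 12 mm (horizontally) of its cradle's centre and within 5 mm of its seated height, its axis within 0.12 rad of the cradle's y axis; all at rest (under 0.02 m/s and 0.3 rad/s) and released (((horizontal distance between red_block and cradle_1 below 0.15 m and horizontal distance between rod_48 and cradle_1 below 0.012 m and z of rod_48 in the frame of cradle_1 between 0.0589411 and 0.0689411 m and angle between the y axis of rod_48 and the y axis of cradle_1, either way round below 0.12 rad and horizontal distance between rod_40 and cradle_2 below 0.012 m and z of rod_40 in the frame of cradle_2 between 0.0532843 and 0.0632843 m and angle between the y axis of rod_40 and the y axis of cradle_2, either way round below 0.12 rad and horizontal distance between rod_32 and cradle_3 below 0.012 m and z of rod_32 in the frame of cradle_3 between 0.0476274 and 0.0576274 m and angle between the y axis of rod_32 and the y axis of cradle_3, either way round below 0.12 rad and horizontal distance between rod_24 and cradle_4 below 0.012 m and z of rod_24 in the frame of cradle_4 between 0.0419706 and 0.0519706 m and angle between the y axis of rod_24 and the y axis of cradle_4, either way round below 0.12 rad) or (not (horizontal distance between red_block and cradle_1 below 0.15 m) and horizontal distance between rod_24 and cradle_1 below 0.012 m and z of rod_24 in the frame of cradle_1 between 0.0419706 and 0.0519706 m and angle between the y axis of rod_24 and the y axis of cradle_1, either way round below 0.12 rad and horizontal distance between rod_32 and cradle_2 below 0.012 m and z of rod_32 in the frame of cradle_2 between 0.0476274 and 0.0576274 m and angle between the y axis of rod_32 and the y axis of cradle_2, either way round below 0.12 rad and horizontal distance between rod_40 and cradle_3 below 0.012 m and z of rod_40 in the frame of cradle_3 between 0.0532843 and 0.0632843 m and angle between the y axis of rod_40 and the y axis of cradle_3, either way round below 0.12 rad and horizontal distance between rod_48 and cradle_4 below 0.012 m and z of rod_48 in the frame of cradle_4 between 0.0589411 and 0.0689411 m and angle between the y axis of rod_48 and the y axis of cradle_4, either way round below 0.12 rad)) and linear speed of each of rod_48, rod_40, rod_32, rod_24 below 0.02 m/s and angular speed of each of rod_48, rod_40, rod_32, rod_24 below 0.3 rad/s); the robot touches nothing.
It fails at once if a rod falls down onto the bench (its centre under 30 mm above it) (height (world z) of any of rod_48, rod_40, rod_32, rod_24 below 0.03 m).
It also fails if it takes over 99 s, if anything falls off the work surface, if the arm or the gripper's body presses on something with over 40 N, if the wrist force passes 120 N, or if a joint passes its speed limit or range.

### The arm

A 7-joint arm with a two-finger parallel gripper is mounted at the origin on the work surface. World frame = base frame: x ahead of the robot, y to its left, z up, the work surface at z = 0. Lengths are in mm, angles in rad, forces in N, time in s.
With the tool pointing down it reaches from about 350 to 775 mm from the base axis. Payload 3.1 kg.
Tool frame: the origin (TCP) lies at the very end of the fingers, on their centre line; the grasp point (between the pads) lies 19 mm behind it; z points along the fingers, y is the line along which they close (so a half turn about z gives the same grasp; the last joint's range is limited). The gripper opens to 85 mm and grips with 20 to 120 N. Pads are 22 mm wide; open, the fingers measure 114 mm over their backs; the gripper's body (76 mm by 85 mm) begins 54 mm behind the grasp point. The pads swing forward as they close: fully open they stand 13 mm farther back than shut.
Start: joints at [-0.042, 0.311, 0.014, 1.512, -0.004, 1.319, -0.027], TCP at [550.016, 0.031, 204.804] pointing down, gripper open.
Joint ranges: [-2.7, 2.7], [-0.3, 1.91], [-1.27, 1.3], [0.12, 2.57], [-1.44, 4.58], [0.2, 2.03], [-3.05, 3.05]. Speed limits (rad/s): [2.79, 2.79, 3.14, 3.14, 3.14, 3.14, 3.14].

### API

Orientations are given as [roll, pitch, yaw] about the fixed x, y, z axes, in that order (R = Rz(yaw) Ry(pitch) Rx(roll)).
In Python, from plant import r gives the robot as it stands.
- The arm moves only by the shell command python3 -m creep 'ROWS' [OPENING] [FORCE]. ROWS is JSON, a list of rows, each a list of 2 entries, a list of its own where there are three numbers: the shift along the tool's x, y, z as a fraction of full scale, then the turn about the tool's z as a fraction of full scale. In form: [[[x, y, z], turn], ...]. A call has 1 to 10 rows; each row shifts and turns the commanded pose from where the row before left it, along the tool's axes as they then stand; what a row does not reach is not made up. Full scale, the value 1, is 0.5 m for a shift and 6 degrees for a turn. A row lasts 1/10 s, in which the tool goes at most 50 mm and 8.59 degrees, less where a joint would pass 70% of its speed; a pose out of reach is approached as far as the arm can. A call with a number of a shift or a turn outside -1 to 1 is refused whole. A call with a gripper value outside its range is refused whole. OPENING is the closure, from 0 (fully open) to 1 (shut), set as the call begins (- or left out, the last holds). The fingers move at their own pace and stop on an object; FORCE is the grip in N (left out, the last holds). Time passes only in rows, so rows that do not move let the fingers close. It gives the time, the measured TCP pose, the force, the opening and the grip force at its end, in the units of the state.
- r.state(): the state, without advancing time (a new reading comes with each control period).
- r.camera(name): name is "scene" or "side" or "wrist"; returns a dict with "img" (480x640x3 uint8, blue, green, red), "depth" (480x640 float32, mm along the optical axis (not along the pixel's ray), 0 where there is no reading), "fov_y" (degrees; the focal length in pixels is half the picture's height over the tangent of half this angle, whatever the lens; pixels are square), "cx", "cy" (the principal point, pixels), "extrinsics" (4x4, takes a point from world to camera coordinates). Camera axes: x right, y up, looking along -z (the intrinsics and any distortion apply to the point x, -y, -z); pixel columns grow to the right and rows downward; lengths in mm; the calibration is good to about 2 mm. A picture is of the moment at which its call begins.
- r.hand_in(): hands the job in; it is judged then, once.
The state is a dict: "time_s": time; "qpos": joint angles; "qd": joint speeds; "effort": joint torques, N m; "tool_pos": TCP position; "tool_rot": TCP orientation; "ft_force": force on the tool from outside, world axes, zero at the start; "wrist_torque": the same for the moment, N m; "width": opening from 0.0 (shut) to 1.0 (fully open); "finger_force": force on a finger pad.
Only numpy, scipy, OpenCV 4.12 (cv2) and the standard library are available. Lean on these libraries where they do the work, as an engineer would, in place of code of your own. Each camera call takes 0.05 s, during which the arm holds its last target. There are 200 camera calls.

## Working session

There is one attempt and no reset: what is moved stays moved. The work goes in short steps, Python scripts to look and compute and a shell command to move; the robot and the scene stay as the last step left them, time stands still between calls to the robot, and variables do not carry over. Pictures are saved under pics/ and viewed, at most 14 in all, crops included, and the job is handed in when it is done.

```bash
mkdir -p pics; cat > h.py <<'E'
import numpy as np, cv2
from plant import r
def cam(n):
    c=r.camera(n); f=240/np.tan(np.radians(c["fov_y"])/2); d=c["depth"]
    v,u=np.mgrid[0:480,0:640]
    P=np.stack([(u-c["cx"])/f*d,-(v-c["cy"])/f*d,-d,np.ones_like(d)],-1)
    W=P@np.linalg.inv(c["extrinsics"]).T
    W[d==0]=np.nan
    return c,W[...,:3]
E
python3 - <<'E'
from h import *
for n in ("scene","side"):
    c,W=cam(n); cv2.imwrite(f"pics/{n}0.png",c["img"]); np.save(n+"W.npy",W); np.save(n+"I.npy",c["img"])
    print(n,{k:c[k] for k in c if k not in("img","depth")})
print(r.state())
E
```

```text
scene {'fov_y': 53.99212702059039, 'cx': 316.4149105604964, 'cy': 241.40811110320828, 'extrinsics': array([[-8.92185356e-01,  4.51184076e-01,  2.09337155e-02,
         4.43917595e+02],
       [-3.13787286e-01, -6.52496264e-01,  6.89772546e-01,
         1.70598499e+02],
       [ 3.24873560e-01,  6.08836230e-01,  7.23723438e-01,
        -1.28371520e+03],
       [ 0.00000000e+00,  0.00000000e+00,  0.00000000e+00,
         1.00000000e+00]])}
side {'fov_y': 50.534235825999744, 'cx': 317.48027689653685, 'cy': 229.78384597556564, 'extrinsics': array([[-9.99727628e-01, -2.33361444e-02,  3.07664229e-04,
         5.11020781e+02],
       [ 1.49143328e-02, -6.28683806e-01,  7.77517996e-01,
        -1.35846196e+01],
       [-1.79508487e-02,  7.77310811e-01,  6.28860613e-01,
        -1.33811096e+03],
       [ 0.00000000e+00,  0.00000000e+00,  0.00000000e+00,
         1.00000000e+00]])}
{'time_s': 0.1, 'qpos': array([-0.04169532,  0.31167237,  0.01400533,  1.51290326, -0.00435497,
        1.31921644, -0.02722881]), 'qd': array([ 1.59129618e-04, -1.00852742e-03,  1.24213816e-03, -3.54336978e-03,
        2.84948356e-04, -5.50959059e-04,  4.43948120e-05]), 'effort': array([ 1.58822681e-03, -3.80853546e+01,  1.46967340e-01, -2.31242698e+01,
        1.21570277e-02,  8.10778613e-03,  3.56746978e-05]), 'tool_pos': array([ 5.49280373e+02, -1.52365341e-02,  2.03812537e+02]), 'tool_rot': array([-3.13942722e+00,  1.38113967e-04,  1.57083899e+00]), 'ft_force': array([0.02486644, 0.3017342 , 0.13798907]), 'wrist_torque': array([-0.01060748,  0.01487541, -0.03159902]), 'finger_force': 0.0, 'width': 0.9970360938668849}
```

View pics/scene0.png

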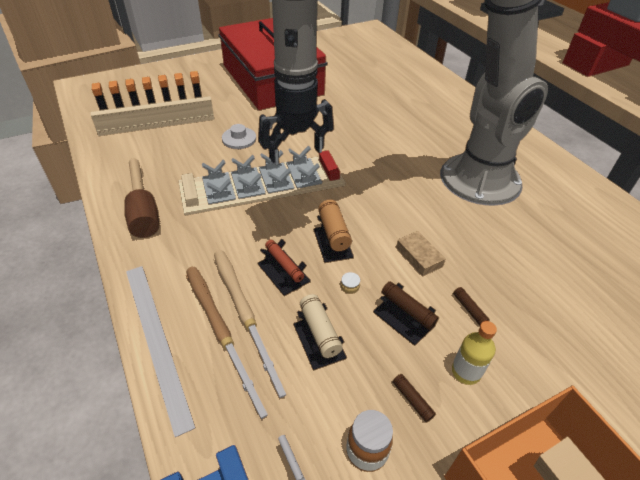

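View pics/side0.png

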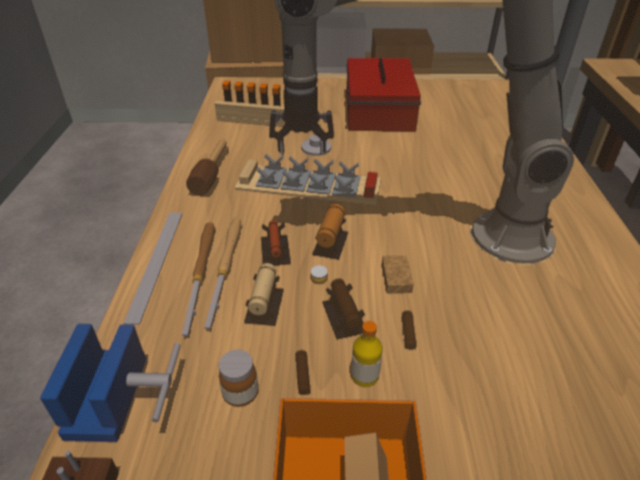

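The scene shows rod_48 at (335,226), rod_24 at (285,261), rod_40 at (320,327) and rod_32 at (409,306). The two small dark pieces at (413,397) and (470,306) are the look-alikes. The red block at (330,165) is at the robot's end of the rack, so the order is 48, 40, 32, 24 outward from cradle_1. In the side view the red block is at (371,184) and the rods are at (330,227), (275,240), (263,290) and (346,307).

```bash
cat > fit.py <<'E'
from h import *
from scipy.optimize import least_squares
def fit(W,uv,rad,zc,rp=75,rot=None):
    p0=np.nanmean(W[uv[1]-2:uv[1]+3,uv[0]-2:uv[0]+3].reshape(-1,3),0)
    X=W.reshape(-1,3); X=X[np.isfinite(X).all(1)]
    X=X[(np.hypot(*(X-p0)[:,:2].T)<rp)&(X[:,2]>zc-2)&(X[:,2]<zc+rad+8)]
    c=X[:,:2]-X[:,:2].mean(0); a=np.linalg.svd(c,full_matrices=0)[2][0]; th=np.arctan2(a[1],a[0])
    def res(q):
        n=np.array([-np.sin(q[1]),np.cos(q[1])]); d=(X[:,:2]-X[:,:2].mean(0))@n-q[0]
        return np.hypot(d,X[:,2]-zc-q[2])-rad
    s=least_squares(res,[0,th,0],loss="soft_l1",f_scale=1.); q=s.x
    n=np.array([-np.sin(q[1]),np.cos(q[1])]);t=np.array([np.cos(q[1]),np.sin(q[1])])
    on=np.abs(s.fun)
    on=np.abs(res(q))<3; al=(X[on][:,:2]-X[:,:2].mean(0))@t
    lo,hi=np.percentile(al,[.5,99.5])
    ctr=X[:,:2].mean(0)+n*q[0]+t*(lo+hi)/2
    return ctr.round(1),round(np.degrees(q[1])%180,1),"dz %.1f len %.0f n %d rms %.1f p0z %.0f"%(q[2],hi-lo,on.sum(),np.sqrt(np.mean(res(q)[on]**2)),p0[2])
E
python3 - <<'E'
from fit import *
rods={48:((335,222),(330,225)),40:((320,323),(263,287)),32:((409,303),(346,305)),24:((285,259),(275,240))}
for k,(a,b) in rods.items():
    z={48:64,40:58,32:53,24:47}[k]
    for n,uv in (("scene",a),("side",b)): print(k,n,*fit(np.load(n+"W.npy"),uv,k/2,z))
for n,l in (("scene",[(482,185),(330,160),(331,175),(188,190)]),("side",[(371,180),(371,192),(247,170)])):
    W=np.load(n+"W.npy")
    for u,v in l: print(n,u,v,W[v,u].round(0))
    X=W.reshape(-1,3);I=np.load(n+"I.npy").reshape(-1,3).astype(int)
    m=np.isfinite(X).all(1)&(I[:,2]>110)&(I[:,1]<60)&(I[:,0]<70)&(X[:,1]>-400)&(X[:,1]<0)&(X[:,2]>35)&(X[:,2]<46)
    print("red",m.sum(),X[m].min(0).round(0) if m.any() else 0,X[m].max(0).round(0) if m.any() else 0,np.median(X[m],0))
    m=np.isfinite(X).all(1)&(X[:,1]>-330)&(X[:,1]<-60)&(X[:,2]>60)&(X[:,2]<72)&(X[:,0]<800)&(X[:,0]>300)
    np.savetxt(n+"tips.txt",X[m]);print(m.sum())
E
```

```text
48 scene [476.7  45.2] 76.8 dz 0.3 len 118 n 820 rms 1.1 p0z 88
48 side [479.9  54.4] 76.5 dz -3.0 len 106 n 493 rms 1.3 p0z 84
40 scene [624.  262.6] 84.9 dz 0.6 len 119 n 1205 rms 1.1 p0z 78
40 side [625.6 265.9] 85.1 dz -2.5 len 119 n 715 rms 1.2 p0z 75
32 scene [444.  293.8] 107.0 dz 0.3 len 118 n 911 rms 1.2 p0z 67
32 side [444.2 299.5] 107.0 dz -2.9 len 113 n 592 rms 1.2 p0z 65
24 scene [614.9  77.3] 98.8 dz 0.7 len 120 n 516 rms 1.2 p0z 59
24 side [615.9  83.6] 99.1 dz -2.6 len 111 n 275 rms 1.2 p0z 55
scene 482 185 [55. 58. 41.]
scene 330 160 [ 356. -201.   40.]
scene 331 175 [ 378. -153.   32.]
scene 188 190 [ 731. -244.   39.]
red 164 [ 345. -243.   37.] [ 380. -161.   45.] [ 363.31119382 -199.27637328   41.28608802]
373
side 371 180 [ 361. -194.   39.]
side 371 192 [ 363. -146.   30.]
side 247 170 [ 728. -249.   33.]
red 109 [ 344. -235.   35.] [ 377. -162.   42.] [ 360.83117811 -198.02559844   37.21895463]
146
```

```bash
python3 -m creep '[[[-0.08,0,-0.04],0],[[-0.08,0,-0.04],0],[[-0.08,0,-0.04],0],[[-0.08,0,-0.04],0],[[0,0,0],0],[[0,0,0],0]]' 0 40
python3 - <<'E'
from h import *
c,W=cam("wrist"); cv2.imwrite("pics/w1.png",c["img"]); np.save("wW.npy",W); np.save("wI.npy",c["img"])
c,W=cam("scene"); np.save("sceneW.npy",W); np.save("sceneI.npy",c["img"])
print(r.state()["tool_pos"],r.state()["tool_rot"])
E
```

```text
time_s: 0.7
tool_pos: [549.8, -161.3, 284.7]
tool_rot: [3.142, -0.0, 1.568]
ft_force: [0.6, 0.8, 0.4]
width: 0.999
finger_force: 0.0
[ 549.84162713 -158.0903012   283.73175021] [-3.13985711e+00 -1.95381473e-03  1.57302853e+00]
```

View pics/w1.png

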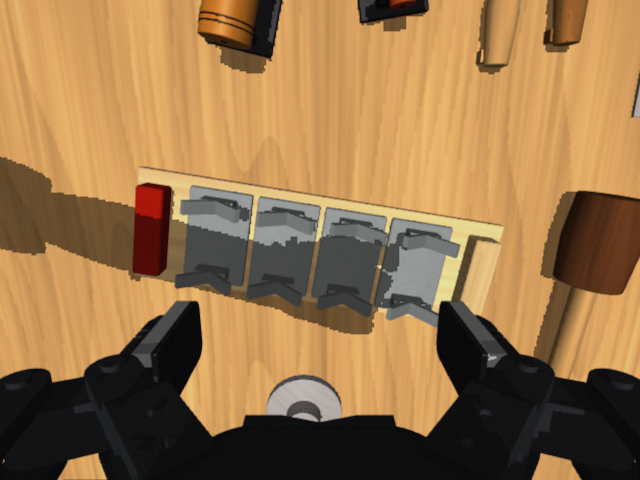

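```bash
cat > rack.py <<'E'
from h import *
from scipy.optimize import least_squares
def vfit(X,g):
    X=X[np.isfinite(X).all(1)]; X=X[(X[:,2]>40)&(X[:,2]<74)]
    def loc(q):
        c,s=np.cos(q[2]),np.sin(q[2]); d=X[:,:2]-q[:2]; return d@[c,s],d@[-s,c]
    a,b=loc(g); X=X[(abs(a)<152)&(abs(b)<60)]
    def res(q):
        a,b=loc(q); a=np.minimum.reduce([abs(a-o) for o in (-114,-38,38,114)])
        e=np.maximum(abs(abs(b)-40)-7,0)      # outside the V's thickness
        f=np.maximum(X[:,2]-(42+a)-q[3],0)/1.4     # above V surface
        return np.r_[e,f, 0.3*np.maximum(42+a+q[3]-X[:,2]-9,0)]
    s=least_squares(res,list(g)+[0],loss="soft_l1",f_scale=2,x_scale=[1,1,.01,1])
    return s.x, np.sqrt(np.mean(s.fun**2)), len(X)
E
python3 - <<'E'
from rack import *
W=np.load("wW.npy")
X=W.reshape(-1,3); X=X[np.isfinite(X).all(1)]
m=(X[:,2]>7)&(X[:,2]<50)&(X[:,0]>320)&(X[:,0]<790)&(X[:,1]<-110)&(X[:,1]>-335)
# wrist image mask for board
mm=(np.isfinite(W).all(2)&(W[...,2]>6)&(W[...,2]<75)&(W[...,0]>320)&(W[...,0]<790)).astype(np.uint8)
n,l,st,_=cv2.connectedComponentsWithStats(mm); k=l[230:260,290:300].max(); k=k or l[250,290]
P=W[l==k][:,:2].astype(np.float32); print("board",cv2.minAreaRect(P), "table z",np.nanmedian(W[120,200:500,2]))
for nm,f in (("w",W),("scene",np.load("sceneW.npy"))):
    print(nm,*vfit(f.reshape(-1,3),(547,-223,-.127)))
from fit import fit
print(W[20,230],W[250,150])
I=np.load("wI.npy").astype(int); m=(I[...,2]>90)&(I[...,1]<40)&(W[...,2]>33)&(W[...,2]<47)&(W[...,0]<420); print("red",cv2.minAreaRect(W[m][:,:2].astype(np.float32)))
E
```

```text
board ((545.48828125, -229.15847778320312), (130.28350830078125, 419.7694091796875), 80.56849670410156) table z -0.15190480934469974
w [ 5.45577093e+02 -2.29326412e+02 -1.65581418e-01  8.79888692e-01] 0.24505074889779496 6791
scene [ 5.43541312e+02 -2.28075569e+02 -1.66146578e-01  1.89100969e+00] 0.5723297016821327 1188
[476.46020481  -4.87315424  86.47224581] [ 365.11007625 -219.62040599   39.10276754]
red ((369.652099609375, -166.46986389160156), (33.20059585571289, 28.257970809936523), 80.32171630859375)
```

```bash
cat > go.py <<'E'
import sys,numpy as np
# x y z yawdeg  ->  x y z yawdeg ; turn first, then shifts in new tool axes (fractions of full scale)
a,b=[np.array(eval(s),float) for s in sys.argv[1:3]]
y=np.radians(b[3]); d=b-a
print("turn",round((a[3]-b[3])/6,3),"shift",np.round(np.array([d[0]*np.cos(y)+d[1]*np.sin(y),d[0]*np.sin(y)-d[1]*np.cos(y),-d[2]])/500,4))
E
python3 go.py 550,-160,284.8,90 476.7,30,230,76.8
```

```text
turn 2.2 shift [ 0.3365 -0.2295  0.1096]
```

```bash
python3 -m creep '[[[0,0,0],1],[[0,0,0],1],[[0,0,0],0.2],[[0.0673,-0.0459,0.0219],0],[[0.0673,-0.0459,0.0219],0],[[0.0673,-0.0459,0.0219],0],[[0.0673,-0.0459,0.0219],0],[[0.0673,-0.0459,0.0219],0],[[0,0,0],0],[[0,0,0],0]]'
python3 - <<'E'
from fit import *
c,W=cam("wrist"); cv2.imwrite("pics/w2.png",c["img"])
v,u=np.mgrid[0:480,0:640]
def near(p):
    return np.unravel_index(np.nanargmin(np.hypot(W[...,0]-p[0],W[...,1]-p[1])+abs(W[...,2]-p[2])),(480,640))
for k,p,z in((48,(476.7,45.2,88),64),(24,(615,77.3,59),47)):
    i=near(p); print(k,i[::-1],*fit(W,(i[1],i[0]),k/2,z))
c,W=cam("scene"); print(*fit(W,(320,323),20,58)); 
E
```

```text
time_s: 1.8
tool_pos: [475.8, 32.1, 229.6]
tool_rot: [-3.141, 0.0, 1.347]
ft_force: [-0.9, -0.5, 0.2]
width: 0.998
finger_force: 0.0
48 (np.int64(316), np.int64(201)) [479.1  42.9] 76.6 dz -0.5 len 118 n 8184 rms 0.6 p0z 87
24 (np.int64(471), np.int64(121)) [618.5  76.4] 98.9 dz -0.1 len 118 n 4394 rms 0.7 p0z 58
[624.  262.3] 84.8 dz 0.6 len 119 n 1205 rms 1.1 p0z 78
```

View pics/w2.png

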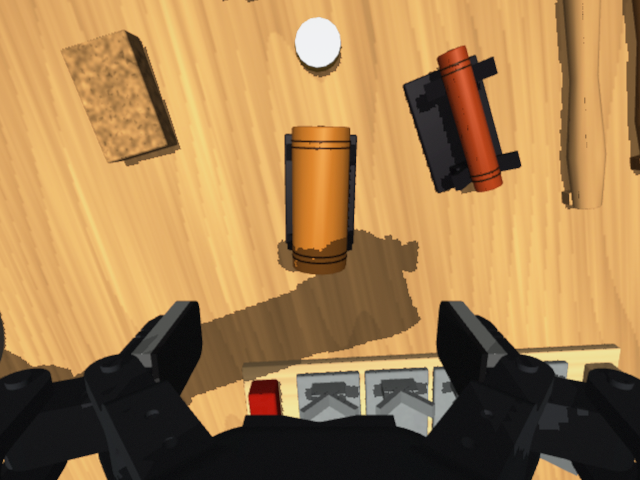

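The wrist view shows rod_48 at (321,198), between the open fingers at x=200 and x=440, with rod_24 at (468,120). Everything is consistent with the scene camera to within about 2 mm.

```bash
python3 go.py 476.7,30,230,76.8 478,44,42,76.7; python3 go.py 478,44,42,76.7 478,44,230,80.5;python3 go.py 478,44,230,80.5 434,-210.5,230,80.5
```

```text
turn 0.017 shift [ 0.0278 -0.0039  0.376 ]
turn -0.633 shift [ 0.     0.    -0.376]
turn 0.0 shift [-0.5165 -0.0028 -0.    ]
```

```bash
python3 -m creep '[[[0.0278,-0.0039,0.03],0],[[0,0,0.06],0],[[0,0,0.06],0],[[0,0,0.06],0],[[0,0,0.06],0],[[0,0,0.05],0],[[0,0,0.036],0],[[0,0,0.02],0],[[0,0,0],0],[[0,0,0],0]]'
python3 -m creep '[[[0,0,0],0],[[0,0,0],0],[[0,0,0],0],[[0,0,0],0],[[0,0,0],0],[[0,0,0],0],[[0,0,0],0],[[0,0,0],0]]' 1 50
```

```text
time_s: 2.9
tool_pos: [479.0, 43.5, 42.7]
tool_rot: [3.14, -0.0, 1.34]
ft_force: [0.4, 0.3, 0.9]
width: 1.003
finger_force: 0.0
time_s: 3.7
tool_pos: [479.2, 44.0, 43.4]
tool_rot: [3.139, -0.001, 1.34]
ft_force: [-0.6, -0.6, 6.4]
width: 0.492
finger_force: 48.0
```

```bash
python3 -m creep '[[[0,0,-0.01],0],[[0,0,-0.03],0],[[0,0,-0.06],0],[[0,0,-0.06],0],[[0,0,-0.06],0],[[0,0,-0.05],0],[[0,0,-0.03],-0.62],[[0,0,0],0]]'
python3 -m creep '[[[-0.03,0,0],0],[[-0.06,0,0],0],[[-0.07,0,0],0],[[-0.08,0,0],0],[[-0.08,-0.0028,0],0],[[-0.08,0,0],0],[[-0.06,0,0],0],[[-0.04,0,0],0],[[-0.0165,0,0],0],[[0,0,0],0]]'
```

```text
time_s: 4.5
tool_pos: [479.5, 44.3, 194.4]
tool_rot: [3.137, -0.002, 1.406]
ft_force: [-0.2, 0.8, -1.7]
width: 0.491
finger_force: 47.8
time_s: 5.5
tool_pos: [433.0, -211.0, 191.0]
tool_rot: [-3.139, -0.0, 1.402]
ft_force: [0.5, 0.1, -0.3]
width: 0.489
finger_force: 47.8
```

```bash
python3 -m creep '[[[0,0,0.03],0],[[0,0,0.06],0],[[0,0,0.06],0],[[0,0,0.05],0],[[0,0,0.03],0],[[0,0,0.02],0],[[0,0,0.014],0],[[0,0,0.01],0],[[0,0,0],0],[[0,0,0],0]]'
python3 -m creep '[[[0,0,0],0],[[0,0,0],0],[[0,0,0],0],[[0,0,0],0],[[0,0,0],0]]' 0.3
```

```text
time_s: 6.5
tool_pos: [434.4, -209.3, 56.4]
tool_rot: [3.141, -0.001, 1.406]
ft_force: [-3.1, 2.7, 5.3]
width: 0.487
finger_force: 49.6
time_s: 7.0
tool_pos: [434.2, -210.6, 55.1]
tool_rot: [3.141, 0.0, 1.405]
ft_force: [0.3, -0.5, -0.8]
width: 0.7
finger_force: 0.0
```

```bash
python3 go.py 434,-210.5,205,80.5 617,77,205,98.9;python3 go.py 617,77,205,98.9 658,-248.1,205,80.5
python3 -m creep '[[[0,0,-0.01],0],[[0,0,-0.03],0],[[0,0,-0.06],0],[[0,0,-0.06],0],[[0,0,-0.06],0],[[0,0,-0.05],-1],[[0,0,-0.03],-1],[[0,0,0],-1],[[0,0,0],-0.067]]'
python3 - <<'E'
from fit import *
c,W=cam("scene"); cv2.imwrite("pics/s2.png",c["img"])
E
```

```text
turn -3.067 shift [ 0.5115  0.4506 -0.    ]
turn 3.067 shift [-0.6277  0.1882 -0.    ]
time_s: 7.9
tool_pos: [434.4, -210.7, 206.0]
tool_rot: [3.14, 0.001, 1.727]
ft_force: [-0.9, -0.6, -0.2]
width: 0.703
finger_force: 0.0
```

View pics/s2.png

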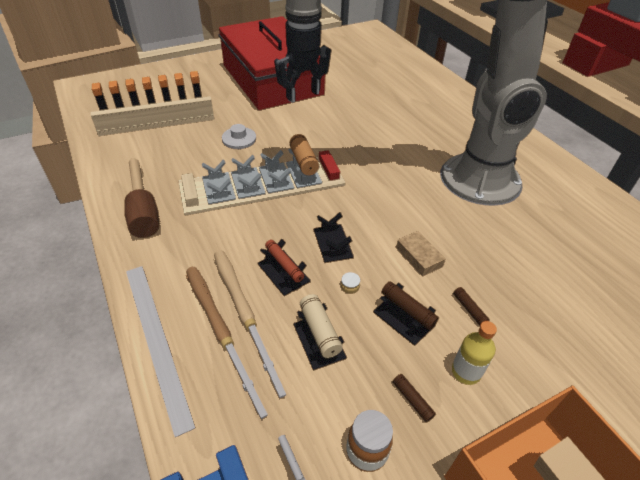

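rod_48 sits in cradle_1 at (305,155). Next is rod_24.

```bash
python3 -m creep '[[[0.0568,0.0501,0],0],[[0.0568,0.0501,0],0],[[0.0568,0.0501,0],0],[[0.0568,0.0501,0],0],[[0.0568,0.0501,0],0],[[0.0568,0.0501,0],0],[[0.0568,0.0501,0],0],[[0.0568,0.0501,0],0],[[0.0571,0.0498,0],0],[[0,0,0],0]]' 0
python3 -m creep '[[[0,0,0.05],0],[[0,0,0.06],0],[[0,0,0.06],0],[[0,0,0.06],0],[[0,0,0.06],0],[[0,0,0.04],0],[[0,0,0.02],0],[[0,0,0.01],0],[[0,0,0],0],[[0,0,0],0]]'
python3 -m creep '[[[0,0,0],0],[[0,0,0],0],[[0,0,0],0],[[0,0,0],0],[[0,0,0],0],[[0,0,0],0],[[0,0,0],0],[[0,0,0],0],[[0,0,0],0],[[0,0,0],0]]' 1 50
```

```text
time_s: 8.95
tool_pos: [617.5, 85.4, 203.0]
tool_rot: [-3.141, -0.006, 1.734]
ft_force: [-1.2, 0.4, -0.2]
width: 0.999
finger_force: 0.0
time_s: 9.95
tool_pos: [618.0, 77.1, 26.3]
tool_rot: [3.139, 0.0, 1.726]
ft_force: [0.9, 0.0, 0.3]
width: 0.997
finger_force: 0.0
time_s: 10.95
tool_pos: [617.9, 77.3, 25.6]
tool_rot: [3.14, 0.0, 1.727]
ft_force: [3.0, 1.2, 2.1]
width: 0.208
finger_force: 44.9
```

```bash
python3 -m creep '[[[0,0,-0.01],0],[[0,0,-0.03],0],[[0,0,-0.06],0],[[0,0,-0.06],0],[[0,0,-0.06],0],[[0,0,-0.05],1],[[0,0,-0.03],1],[[0,0,0],1],[[0,0,0],0.067]]'
python3 -m creep '[[[-0.0697,0.0209,0],0],[[-0.0697,0.0209,0],0],[[-0.0697,0.0209,0],0],[[-0.0697,0.0209,0],0],[[-0.0697,0.0209,0],0],[[-0.0697,0.0209,0],0],[[-0.0697,0.0209,0],0],[[-0.0697,0.0209,0],0],[[-0.0701,0.021,0],0],[[0,0,0],0]]'
python3 -m creep '[[[0,0,0.03],0],[[0,0,0.06],0],[[0,0,0.06],0],[[0,0,0.05],0],[[0,0,0.03],0],[[0,0,0.02],0],[[0,0,0.014],0],[[0,0,0.01],0],[[0,0,0],0],[[0,0,0],0]]'
python3 -m creep '[[[0,0,0],0],[[0,0,0],0],[[0,0,0],0],[[0,0,0],0],[[0,0,0],0]]' 0.5
```

```text
time_s: 11.85
tool_pos: [616.5, 77.0, 176.2]
tool_rot: [3.142, 0.0, 1.405]
ft_force: [-0.2, -0.0, -0.6]
width: 0.209
finger_force: 44.1
time_s: 12.85
tool_pos: [654.7, -257.3, 173.5]
tool_rot: [-3.138, 0.007, 1.397]
ft_force: [-1.2, -0.8, -0.9]
width: 0.207
finger_force: 44.1
time_s: 13.85
tool_pos: [658.8, -248.2, 39.1]
tool_rot: [3.14, 0.0, 1.406]
ft_force: [-0.0, -0.2, -0.6]
width: 0.21
finger_force: 44.1
time_s: 14.35
tool_pos: [658.2, -248.0, 38.2]
tool_rot: [3.141, 0.0, 1.405]
ft_force: [0.0, 0.1, 0.3]
width: 0.5
finger_force: 0.0
```

```bash
python3 go.py 658,-248.1,198,80.5 625,246,198,84.9
python3 -m creep '[[[0,0,-0.01],0],[[0,0,-0.03],0],[[0,0,-0.06],0],[[0,0,-0.06],0],[[0,0,-0.06],0],[[0,0,-0.06],-0.733],[[0,0,-0.04],0]]'
```

```text
turn -0.733 shift [ 0.9784 -0.1536 -0.    ]
time_s: 15.05
tool_pos: [659.3, -248.5, 203.0]
tool_rot: [3.136, 0.002, 1.483]
ft_force: [-0.3, 0.3, -0.2]
width: 0.499
finger_force: 0.0
```

```bash
python3 -m creep '[[[0.07,-0.011,0],0],[[0.07,-0.011,0],0],[[0.07,-0.011,0],0],[[0.07,-0.011,0],0],[[0.07,-0.011,0],0],[[0.07,-0.011,0],0],[[0.07,-0.011,0],0]]' 0
python3 -m creep '[[[0.07,-0.011,0],0],[[0.07,-0.011,0],0],[[0.07,-0.011,0],0],[[0.07,-0.011,0],0],[[0.07,-0.011,0],0],[[0.07,-0.011,0],0],[[0.0684,-0.0106,0],0],[[0,0,0],0],[[0,0,0],0],[[0,0,0],0]]'
python3 - <<'E'
from fit import *
c,W=cam("wrist"); cv2.imwrite("pics/w3.png",c["img"]); print(r.state()["tool_pos"])
def near(p):
    return np.unravel_index(np.nanargmin(np.hypot(W[...,0]-p[0],W[...,1]-p[1])+abs(W[...,2]-p[2])),(480,640))
for k,p,z in((40,(625,262,78),58),(32,(444,294,69),53)):
    i=near(p); print(k,i[::-1],*fit(W,(i[1],i[0]),k/2,z))
E
```

```text
time_s: 15.75
tool_pos: [641.7, 0.8, 199.9]
tool_rot: [3.139, -0.0, 1.482]
ft_force: [0.9, -0.0, -0.3]
width: 1.003
finger_force: 0.0
time_s: 16.75
tool_pos: [625.8, 244.4, 199.0]
tool_rot: [3.14, 0.001, 1.48]
ft_force: [-0.8, 0.3, -0.5]
width: 1.0
finger_force: 0.0
[625.81518474 243.97049532 198.88281862]
40 (np.int64(315), np.int64(200)) [626.6 262. ] 85.0 dz -0.1 len 118 n 7976 rms 0.6 p0z 78
32 (np.int64(72), np.int64(178)) [446.7 293.2] 107.0 dz -1.0 len 118 n 7012 rms 0.7 p0z 68
```

```bash
python3 go.py 625.8,262,186,84.9 508,-223,186,80.5
python3 -m creep '[[[0.032,-0.0013,0.01],0],[[0,0,0.05],0],[[0,0,0.06],0],[[0,0,0.06],0],[[0,0,0.06],0],[[0,0,0.05],0],[[0,0,0.024],0],[[0,0,0.01],0],[[0,0,0],0],[[0,0,0],0]]'
python3 -m creep '[[[0,0,0],0],[[0,0,0],0],[[0,0,0],0],[[0,0,0],0],[[0,0,0],0],[[0,0,0],0],[[0,0,0],0],[[0,0,0],0],[[0,0,0],0]]' 1 50
python3 -m creep '[[[0,0,-0.01],0],[[0,0,-0.03],0],[[0,0,-0.06],0],[[0,0,-0.06],0],[[0,0,-0.06],0],[[0,0,-0.05],0.733],[[0,0,-0.03],0],[[0,0,0],0]]'
```

```text
turn 0.733 shift [-0.9956 -0.0723 -0.    ]
time_s: 17.8
tool_pos: [627.0, 262.8, 37.7]
tool_rot: [3.139, -0.002, 1.482]
ft_force: [0.1, -0.2, 0.3]
width: 0.997
finger_force: 0.0
time_s: 18.7
tool_pos: [626.6, 262.3, 37.2]
tool_rot: [3.14, -0.001, 1.482]
ft_force: [0.4, -1.1, 5.2]
width: 0.403
finger_force: 48.0
time_s: 19.5
tool_pos: [627.1, 263.0, 189.8]
tool_rot: [3.137, -0.003, 1.406]
ft_force: [1.0, 0.2, -0.5]
width: 0.403
finger_force: 47.2
```

```bash
python3 -m creep '[[[-0.071,-0.005,0],0],[[-0.071,-0.005,0],0],[[-0.071,-0.005,0],0],[[-0.071,-0.005,0],0],[[-0.071,-0.005,0],0],[[-0.071,-0.005,0],0],[[-0.071,-0.005,0],0]]'
python3 -m creep '[[[-0.071,-0.005,0],0],[[-0.071,-0.005,0],0],[[-0.071,-0.005,0],0],[[-0.071,-0.005,0],0],[[-0.071,-0.005,0],0],[[-0.071,-0.005,0],0],[[-0.0726,-0.0073,0],0],[[0,0,0],0],[[0,0,0],0],[[0,0,0],0]]'
```

```text
time_s: 20.2
tool_pos: [565.8, 18.6, 184.8]
tool_rot: [-3.139, 0.0, 1.406]
ft_force: [-0.2, -0.1, -0.2]
width: 0.401
finger_force: 47.2
time_s: 21.2
tool_pos: [508.1, -221.0, 185.2]
tool_rot: [-3.14, -0.002, 1.407]
ft_force: [0.1, -0.2, -1.1]
width: 0.401
finger_force: 47.2
```

```bash
python3 -m creep '[[[0,0,0.03],0],[[0,0,0.06],0],[[0,0,0.06],0],[[0,0,0.05],0],[[0,0,0.03],0],[[0,0,0.02],0],[[0,0,0.014],0],[[0,0,0.01],0],[[0,0,0],0],[[0,0,0],0]]'
python3 -m creep '[[[0,0,0],0],[[0,0,0],0],[[0,0,0],0],[[0,0,0],0],[[0,0,0],0]]' 0.46
python3 -m creep '[[[0,0,-0.01],0],[[0,0,-0.03],0],[[0,0,-0.06],0],[[0,0,-0.06],0],[[0,0,-0.06],0],[[0,0,-0.06],0],[[0,0,-0.04],0]]'
python3 go.py 508,-223,209,80.5 445.5,293.5,209,107; python3 go.py 445.5,293.5,181,107 583,-235.6,181,80.5
```

```text
time_s: 22.2
tool_pos: [508.7, -222.9, 49.7]
tool_rot: [3.14, 0.0, 1.406]
ft_force: [-0.6, 0.3, 0.3]
width: 0.401
finger_force: 47.3
time_s: 22.7
tool_pos: [508.2, -223.0, 49.1]
tool_rot: [3.141, 0.0, 1.405]
ft_force: [-0.8, 0.0, 0.6]
width: 0.544
finger_force: 0.0
time_s: 23.4
tool_pos: [509.0, -223.4, 212.1]
tool_rot: [3.138, 0.001, 1.405]
ft_force: [0.6, 0.2, -0.0]
width: 0.539
finger_force: 0.0
turn -4.417 shift [ 1.0244  0.1825 -0.    ]
turn 4.417 shift [-0.9983  0.4459 -0.    ]
```

```bash
python3 -m creep '[[[0,0,0],-1],[[0,0,0],-1],[[0,0,0],-1],[[0,0,0],-1],[[0,0,0],-0.417],[[0.0683,0.0122,0],0],[[0.0683,0.0122,0],0],[[0.0683,0.0122,0],0],[[0.0683,0.0122,0],0],[[0.0683,0.0122,0],0]]' 0
python3 - <<'E'
from fit import *
c,W=cam("scene"); print(W[328,487],W[350,470]); cv2.imwrite("pics/s3.png",c["img"][100:300,100:420].repeat(2,0).repeat(2,1)); print(fit(W,(409,303),16,53))
print(fit(W,(305,152),24,76))
E
```

```text
time_s: 24.4
tool_pos: [487.0, -49.5, 209.6]
tool_rot: [3.141, 0.0, 1.868]
ft_force: [0.5, -0.2, -0.3]
width: 1.0
finger_force: 0.0
[410.67504708 441.13134522 150.94370176] [430.08555961 442.47913368  98.43253948]
(array([443.8, 294. ]), np.float64(106.8), 'dz 0.2 len 118 n 907 rms 1.2 p0z 67')
(array([ 443.2, -195.3]), np.float64(49.0), 'dz 1.8 len 133 n 182 rms 1.7 p0z 100')
```

View pics/s3.png

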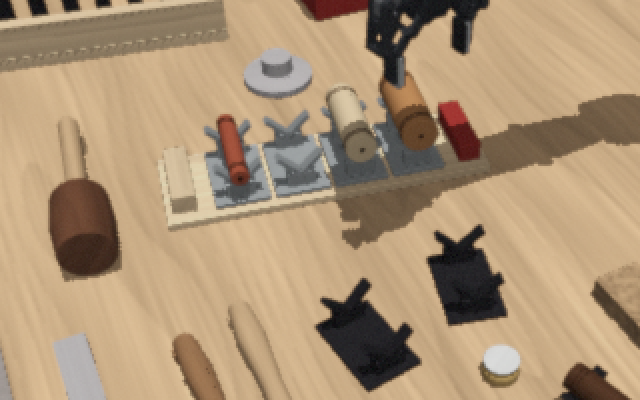

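Three rods are seated: red at (232,150), cream at (352,125) and golden at (410,110), with cradle_3 empty at (297,155). The bottle is about 150 mm clear of rod_32.

```bash
python3 -m creep '[[[0.0683,0.0122,0],0],[[0.0683,0.0122,0],0],[[0.0683,0.0122,0],0],[[0.0683,0.0122,0],0],[[0.0683,0.0122,0],0],[[0.0683,0.0122,0],0],[[0.0683,0.0122,0],0],[[0.0683,0.0122,0],0],[[0.0683,0.0122,0],0],[[0.0682,0.0117,0],0]]'
python3 -m creep '[[[0,0,0.04],0],[[0,0,0.06],0],[[0,0,0.06],0],[[0,0,0.06],0],[[0,0,0.06],0],[[0,0,0.04],0],[[0,0,0.026],0],[[0,0,0.01],0],[[0,0,0],0],[[0,0,0],0]]'
python3 -m creep '[[[0,0,0],0],[[0,0,0],0],[[0,0,0],0],[[0,0,0],0],[[0,0,0],0],[[0,0,0],0],[[0,0,0],0],[[0,0,0],0],[[0,0,0],0]]' 1 50
python3 -m creep '[[[0,0,-0.01],0],[[0,0,-0.03],0],[[0,0,-0.06],0],[[0,0,-0.06],0],[[0,0,-0.06],0],[[0,0,-0.05],1],[[0,0,-0.03],1],[[0,0,0],1],[[0,0,0],1],[[0,0,0],0.417]]'
```

```text
time_s: 25.45
tool_pos: [445.4, 294.6, 209.5]
tool_rot: [3.141, 0.0, 1.867]
ft_force: [1.1, 0.2, -1.1]
width: 1.0
finger_force: 0.0
time_s: 26.45
tool_pos: [446.4, 294.2, 32.2]
tool_rot: [3.139, -0.001, 1.868]
ft_force: [-0.7, -1.0, -0.1]
width: 0.995
finger_force: 0.0
time_s: 27.35
tool_pos: [446.6, 294.1, 31.8]
tool_rot: [3.139, -0.0, 1.868]
ft_force: [1.7, 0.4, 5.6]
width: 0.302
finger_force: 46.6
time_s: 28.35
tool_pos: [443.2, 292.8, 179.7]
tool_rot: [-3.138, 0.003, 1.403]
ft_force: [-0.1, -0.5, -1.1]
width: 0.304
finger_force: 45.4
```

```bash
python3 -m creep '[[[-0.0666,0.0297,0],0],[[-0.0666,0.0297,0],0],[[-0.0666,0.0297,0],0],[[-0.0666,0.0297,0],0],[[-0.0666,0.0297,0],0],[[-0.0666,0.0297,0],0],[[-0.0666,0.0297,0],0],[[-0.0666,0.0297,0],0]]'
python3 -m creep '[[[-0.0666,0.0297,0],0],[[-0.0666,0.0297,0],0],[[-0.0666,0.0297,0],0],[[-0.0666,0.0297,0],0],[[-0.0666,0.0297,0],0],[[-0.0666,0.0297,0],0],[[-0.0659,0.0301,0],0],[[0,0,0],0],[[0,0,0],0],[[0,0,0],0]]'
```

```text
time_s: 29.15
tool_pos: [516.6, 10.4, 179.7]
tool_rot: [-3.137, 0.0, 1.406]
ft_force: [0.2, -0.1, -0.1]
width: 0.303
finger_force: 45.4
time_s: 30.15
tool_pos: [582.5, -232.9, 180.0]
tool_rot: [-3.139, -0.003, 1.408]
ft_force: [0.2, -0.3, -0.5]
width: 0.302
finger_force: 45.4
```

Descending to 44 mm (pick height + 12 + 1).

```bash
python3 -m creep '[[[0,0,0.03],0],[[0,0,0.06],0],[[0,0,0.06],0],[[0,0,0.05],0],[[0,0,0.03],0],[[0,0,0.02],0],[[0,0,0.014],0],[[0,0,0.01],0],[[0,0,0],0],[[0,0,0],0]]'
python3 -m creep '[[[0,0,0],0],[[0,0,0],0],[[0,0,0],0],[[0,0,0],0],[[0,0,0],0]]' 0.55
python3 -m creep '[[[0,0,-0.01],0],[[0,0,-0.03],0],[[0,0,-0.06],0],[[0,0,-0.08],0],[[0,0,-0.08],0],[[0,0,-0.08],0],[[0,0,-0.08],0],[[0.05,0,-0.06],0],[[0.06,0,0],0],[[0,0,0],0]]'
python3 - <<'E'
from fit import *
c,W=cam("wrist"); cv2.imwrite("pics/w4.png",c["img"])
t=np.array([.9863,-.1648]);
for k,o,z in((48,-114,76),(40,-38,70),(32,38,65),(24,114,59)):
    p=np.array([545.5,-229.3])+t*o
    i=np.unravel_index(np.nanargmin(np.hypot(W[...,0]-p[0],W[...,1]-p[1])+abs(W[...,2]-z-k/2)),(480,640))
    print(k,p.round(1),*fit(W,(i[1],i[0]),k/2,z,62))
c,W=cam("side"); cv2.imwrite("pics/side2.png",c["img"])
E
```

```text
time_s: 31.15
tool_pos: [583.7, -235.6, 44.9]
tool_rot: [3.14, 0.0, 1.406]
ft_force: [-0.5, 0.1, -0.6]
width: 0.299
finger_force: 45.4
time_s: 31.65
tool_pos: [583.1, -235.6, 44.1]
tool_rot: [3.141, 0.0, 1.405]
ft_force: [1.0, 0.3, 0.4]
width: 0.446
finger_force: 0.0
time_s: 32.65
tool_pos: [594.6, -174.7, 286.2]
tool_rot: [3.137, -0.005, 1.414]
ft_force: [0.2, 0.3, -0.3]
width: 0.445
finger_force: 0.0
48 [ 433.1 -210.5] [ 433.4 -210.1] 80.4 dz -0.8 len 118 n 5815 rms 0.7 p0z 99
40 [ 508. -223.] [ 496.9 -212.8] 50.7 dz 1.6 len 106 n 1523 rms 1.7 p0z 90
32 [ 583.  -235.6] [ 583.  -235.4] 80.5 dz -0.8 len 118 n 3446 rms 0.7 p0z 80
24 [ 657.9 -248.1] [ 659.9 -238.6] 80.5 dz -0.3 len 98 n 1988 rms 0.7 p0z 70
```

View pics/w4.png

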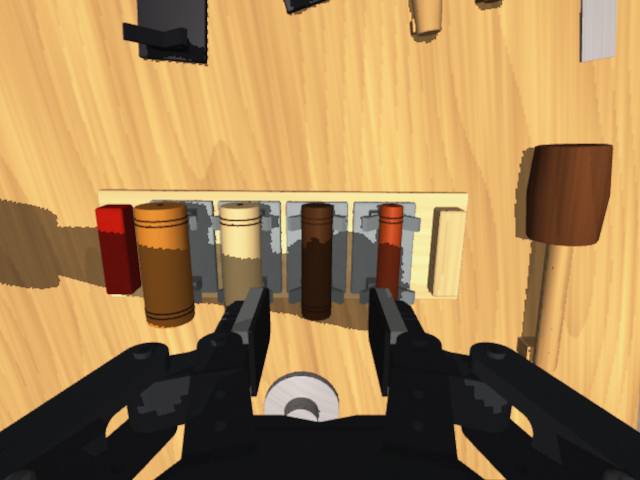

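The picture shows all four rods parallel and level in their cradles, at x = 165, 240, 317 and 390. Their far ends line up at row 205, in the order 48, 40, 32, 24 from the red block. rod_48 and rod_32 measure within 1 mm of target. The fits for rod_40 and rod_24 are spoiled by a finger and a neighbouring rod, but their visible ends line up with the others.

```bash
python3 -c "
from plant import r
print(r.hand_in())"
```

```text
the job is handed in; nothing more can be done
None
```

I placed all four rods in the grey cradles in order 48, 40, 32, 24 mm from the red block and handed the job in at about 33 s; rod_48 and rod_32 measured within 1 mm of centre, rod_40 and rod_24 were checked only by eye in the last picture, and no verdict was shown.

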